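# Set the solar lantern to low and switch it on

## Task

With a fingertip on the big knurled dial on top of the grey lantern, turn the dial clockwise by one click, from off (white dot) to low (single orange dot) and not on to bright; let go of it, then press the lantern's red button fully down and let it come back up. Nothing needs grasping: do not lift, tip or drag the lantern, and leave the other things on the tray where they are.

Things in the scene. Friction and masses are not known exactly. Their poses are not given: they have to be found in the camera images.
- lantern: Grey solar lantern, loose on the tray: a box 120 (its x) x 200 (its y) x 115 mm high, about 0.9 kg, cream light window, black carry handle on its -y end. Origin: centre of its underside, z up. On its flat top: the dial (axis at x 0, y -40 mm) and the button (x 0, y +58 mm).
- dial_top (a point): Centre of the flat, level top face of the black knurled rubber dial: disc 92 mm across, 16 mm thick, turning about the vertical; the face lies 136 mm above the lantern's underside. A painted white line on it shows its setting. It floats on a spring: sinks 1 mm per 2.5 N pressed, 4 mm at most. Closed fingertips pressed on it with about 7 N, 28 mm off the axis, and swept in an arc turn it.
- dial (a joint): Dial angle in rad, growing clockwise seen from above. Clicks: 0 off (white line at white dot), 0.7 low (line at the single orange dot, on the lantern's -x side), 1.4 bright (line at the two orange dots). A sprung cam pulls the released dial to the nearest click: let go between 0.45 and 0.95 it settles at 0.7. Turning takes up to 0.04 N m.
- button_top (a point): Centre of the top of the red push button, 28 mm in diameter, on the lantern's top; pressed straight down.
- button (a joint): Travel of the red button in m: 0 up, 0.006 fully down; a spring returns it. Fully down takes 5 N.
- eggbox: Bystander: closed green plastic egg box 112 x 162 x 68 mm, loose. Origin: centre of its underside.
- jar: Bystander: glass jar with a white twist cap and two bulbs inside, 76 mm diameter, 117 mm high, loose. Origin: centre of its underside.
- pan: Bystander: small aluminium pan, 132 mm diameter, 45 mm high, handle reaching 135 mm from its centre along its +x, loose. Origin: centre of its underside.
- mug: Bystander: blue mug, 72 mm diameter, 85 mm high, loose. Origin: centre of its underside.
- torch: Bystander: yellow and black torch lying down, 120 mm long along its x, 42 mm thick, loose. Origin: under its middle.
- tiltout_lip (a point): Bystander: middle of the white plastic lip of the blue tilt-out compartment at the back of the tray, 93 mm above the tray; it tips towards the robot on a stiff hinge at its foot.

How it is judged:
By the outcome, as a careful person would: the job done as asked, in the order asked, and still so for the second after the job is handed in, with the robot touching nothing.
It also fails if it takes over 42 s, if anything falls off the work surface, if the arm or the gripper's body presses on something with over 40 N, if the wrist force passes 120 N, or if a joint passes its speed limit or range.

## Robot

A 6-joint arm with a two-finger parallel gripper is mounted at the origin on the work surface. World frame = base frame: x ahead of the robot, y to its left, z up, the work surface at z = 0. Lengths are in m, angles in degrees, forces in N, time in s.
With the tool pointing down it reaches from about 0.25 to 0.725 m from the base axis. Payload 9.7 kg.
Tool frame: the origin (TCP) lies midway between the tips of the shut fingers; the grasp point (between the pads) lies 19 mm behind it; z points along the fingers, x is the direction in which the jaws open and shut, and the axes are right-handed (so a half turn about z gives the same grasp; the last joint's range is limited). The gripper opens to 85 mm and grips with 20 to 120 N. Pads are 22 mm wide; open, the fingers measure 114 mm over their backs; the gripper's body (76 mm by 85 mm) begins 54 mm behind the grasp point. The pads swing forward as they close: fully open they stand 13 mm farther back than shut.
Start: joints at [65.833, 4.979, 10.078, 95.1, 0, 90], TCP at [0.225, 0.502, 0.231] pointing down, gripper open.
Joint ranges: [-179.16, 179.16], [-48.56, 103.87], [-65.8, 70.77], [-126.05, 130.52], [-82.76, 87.17], [-180, 180]. Speed limits (degrees/s): [127.2, 127.2, 147.25, 180, 180, 180].

## Interface

Orientations are given as [roll, pitch, yaw] about the fixed x, y, z axes, in that order (R = Rz(yaw) Ry(pitch) Rx(roll)).
In Python, from workcell import bot, optics gives the robot as it stands.
- The arm moves only by the shell command python3 -m creep 'ROWS' [FORCE]. ROWS is JSON, a list of rows, each a list of 7 numbers: the shift along the tool's x, y, z in m, then the turn, a rotation vector about the tool's x, y, z in rad, then the opening, from 0 (shut) to 1 (fully open). A call has 1 to 8 rows; each row is the pose to reach, as a shift and turn from the pose commanded when the call began, along the tool's axes at that moment; what a row does not reach only later rows make up. A row lasts 1/10 s, in which the tool goes at most 50 mm and 8.59 degrees, less where a joint would pass 70% of its speed; a pose out of reach is approached as far as the arm can. A call with a gripper value outside its range is refused whole. The fingers move at their own pace and stop on an object; FORCE is the grip in N (left out, the last holds). Time passes only in rows, so rows that repeat a pose let the fingers close. It gives the time, the measured TCP pose, the force and the opening at its end, in the units of the state.
- bot.get_obs(): the state, without advancing time (a new reading comes with each control period).
- optics.camera(name): name is "side" or "top" or "wrist"; returns the picture (384x512x3 uint8, red, green, blue); there is no depth.
- optics.camera_params(name): a dict with "camera_matrix" (3x3 intrinsics, pixels), "R" (3x3) and "t" (3): a world point X has camera coordinates R X + t; the wrist camera has in their place "mount" (4x4, takes a point from camera to tool coordinates, whose origin is the TCP and whose axes are the tool frame's). Camera axes: x right, y down, z forward; pixel columns grow to the right and rows downward; lengths in m; the calibration is good to about 2 mm. A picture is of the moment at which its call begins: read the wrist's pose just before it. camera_params takes no time and is no camera call.
- bot.job_done(): hands the job in, once; it reports no verdict.
The state is a dict: "time": time; "q": joint angles; "qd": joint speeds; "joint_efforts": joint torques, N m; "ee_pos": TCP position; "tcp_rot": TCP orientation; "wrist_force": force on the tool from outside, world axes, zero at the start; "torque": the same for the moment, N m; "opening": finger opening in m.
Only numpy, scipy, OpenCV 4.12 (cv2) and the standard library are available. Lean on these libraries where they do the work, as an engineer would, in place of code of your own. Each camera call takes 0.05 s, during which the arm holds its last target.

## Working session

There is one attempt and no reset: what is moved stays moved. The work goes in short steps, Python scripts to look and compute and a shell command to move; the robot and the scene stay as the last step left them, time stands still between calls to the robot, and variables do not carry over. Pictures are saved under pics/ and viewed, and the job is handed in when it is done.

```bash
mkdir -p pics; ls; python3 - <<'E'
from workcell import bot, optics
import cv2
print(bot.get_obs())
for n in ("top","side","wrist"):
    im=optics.camera(n); cv2.imwrite(f"pics/{n}0.png",im[:,:,::-1])
    p=optics.camera_params(n); print(n,{k:v.tolist() if hasattr(v,'tolist') else v for k,v in p.items()})
E
```

```text
pics
{'time': 0.0, 'q': array([6.58318885e+01, 5.01153569e+00, 1.00347083e+01, 9.50997457e+01,
       1.54217064e-03, 9.00002143e+01]), 'qd': array([-0.00456581, -0.04398229, -0.08510023,  0.05439808, -0.07030113,
       -0.05787326]), 'joint_efforts': array([ 1.35663231e-03, -5.20398760e+01,  4.64792633e+01,  1.69150456e-02,
        1.37671914e-04, -1.41935061e-05]), 'ee_pos': array([0.22507778, 0.50158592, 0.23058117]), 'tcp_rot': array([-1.79998458e+02,  7.65731084e-02,  6.58316742e+01]), 'wrist_force': array([-0.73394037,  0.79327192,  0.74801371]), 'torque': array([-0.03994037, -0.03700792,  0.01601457]), 'opening': 0.0854226594104948}
top {'camera_matrix': [[376.5009393551708, 0.0, 255.62527370528642], [0.0, 376.5009393551708, 195.98070213970283], [0.0, 0.0, 1.0]], 'R': [[0.01878463424429991, -0.9997699149465108, 0.01035638373924543], [-0.998407790659101, -0.019308064041726955, -0.05300077559973207], [0.05318854263392128, -0.009344294024012729, -0.9985407668701727]], 't': [-0.0033661293526673964, 0.619160165118287, 1.4079343560203228]}
side {'camera_matrix': [[402.7916329231815, 0.0, 259.28440896374053], [0.0, 402.7916329231815, 189.87424325932096], [0.0, 0.0, 1.0]], 'R': [[0.7337256502679639, -0.6792436279546364, -0.016576007416660245], [-0.40078971296248556, -0.41297942628767886, -0.8178114693782109], [0.5486476794102952, 0.6066927454207139, -0.5752474567797538]], 't': [-0.4299507095951724, 0.3576648422596354, 0.9469912385965288]}
wrist {'camera_matrix': [[326.8477378710817, 0.0, 252.4206680080742], [0.0, 326.8477378710817, 194.0869452112024], [0.0, 0.0, 1.0]], 'mount': [[0.9999998896999446, 0.000344395969435554, 0.0003193611037304827, -0.0010325528955692498], [-0.0004172714453254592, 0.9635616262048028, 0.2674861087796837, -0.06841080736880883], [-0.00021560296671340322, -0.2674862125362204, 0.9635616636305058, -0.14270801436099212], [0.0, 0.0, 0.0, 1.0]]}
```

View pics/top0.png

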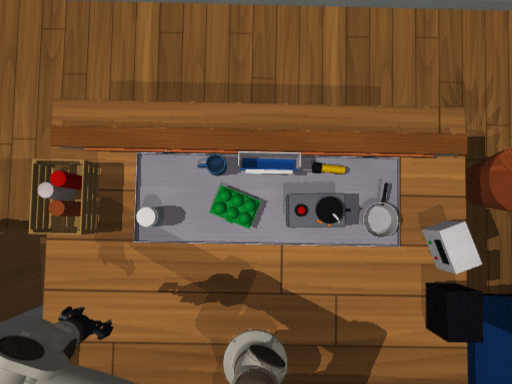

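View pics/side0.png

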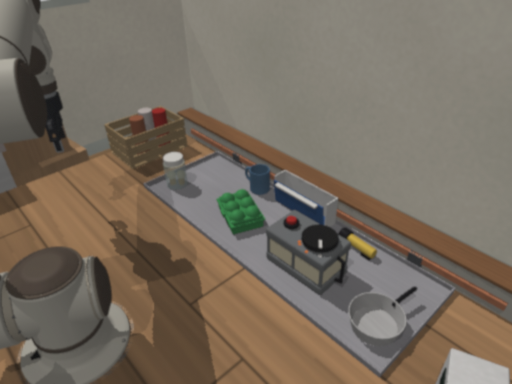

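View pics/wrist0.png

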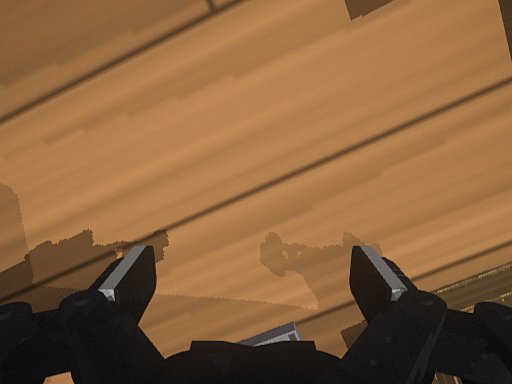

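The lantern is in the top view around (320,210): button near (301,210), dial near (330,210). I'll enlarge both views.

```bash
python3 - <<'E'
import cv2
a=cv2.imread("pics/top0.png")[170:250,270:400]; cv2.imwrite("pics/top0c.png",cv2.resize(a,None,fx=6,fy=6,interpolation=cv2.INTER_CUBIC))
a=cv2.imread("pics/side0.png")[195:305,250:390]; cv2.imwrite("pics/side0c.png",cv2.resize(a,None,fx=5,fy=5,interpolation=cv2.INTER_CUBIC))
E
```

```text
(no output)
```

View pics/top0c.png

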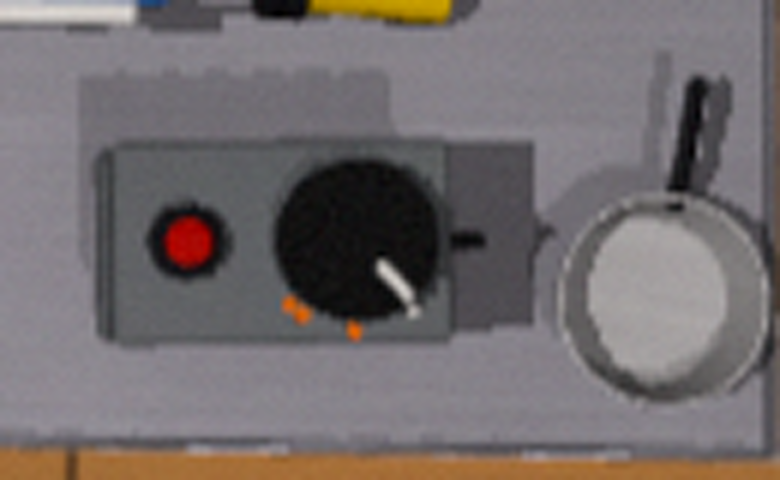

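View pics/side0c.png

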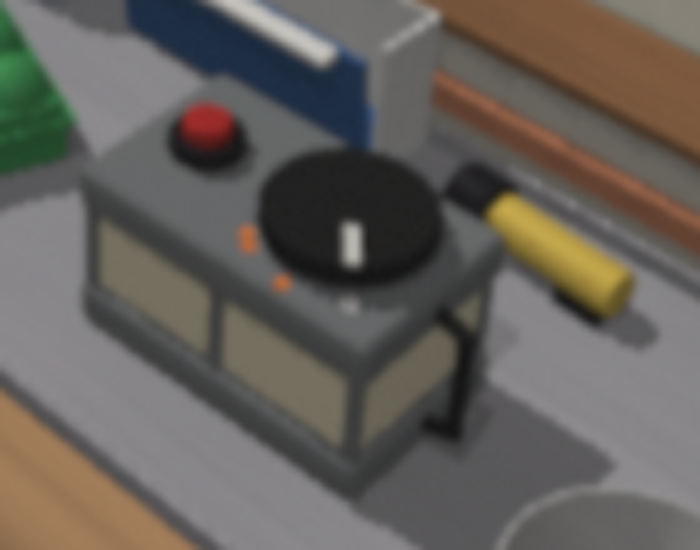

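```bash
cat > h.py <<'E'
import numpy as np, cv2
from workcell import bot, optics
def P(n):
    p=optics.camera_params(n); K=np.array(p["camera_matrix"])
    return K@np.c_[np.array(p["R"]),np.array(p["t"])]
def tri(a,b,na="top",nb="side"):
    X=cv2.triangulatePoints(P(na),P(nb),np.array(a,float).reshape(2,1),np.array(b,float).reshape(2,1))[:,0]; return X[:3]/X[3]
def atz(n,uv,z):
    p=optics.camera_params(n);K=np.array(p["camera_matrix"]);R=np.array(p["R"]);t=np.array(p["t"])
    d=R.T@np.linalg.solve(K,[*uv,1.]);c=-R.T@t
    return c+d*(z-c[2])/d[2]
def proj(n,X):
    v=P(n)@np.r_[X,1]; return v[:2]/v[2]
E
python3 - <<'E'
from h import *
T=lambda x,y:((x+.5)/6+270-.5,(y+.5)/6+170-.5)
S=lambda x,y:((x+.5)/5+250-.5,(y+.5)/5+195-.5)
d=tri(T(357,240),S(350,210)); b=tri(T(190,240),S(208,115))
print("dial",d,"button",b,np.hypot(*(d-b)[:2]))
# tray front edge
print("top corners at .12", [atz("top",T(*c),.12) for c in ((112,145),(112,340),(450,340),(450,143))])
for z in (.136,.141,.146): print(z,atz("top",T(357,240),z),atz("side",S(350,210),z))
dd=d-b; print("yaw",np.degrees(np.arctan2(-dd[1],-dd[0]))-90)
E
```

```text
dial [ 0.57093086 -0.24644524  0.13540943] button [ 0.56868934 -0.1486522   0.14219245] 0.09781873458749399
top corners at .12 [array([ 0.62365476, -0.10500963,  0.12      ]), array([ 0.50985098, -0.10662456,  0.12      ]), array([ 0.51350422, -0.30402093,  0.12      ]), array([ 0.62867652, -0.3033031 ,  0.12      ])]
0.136 [ 0.57046738 -0.2458688   0.136     ] [ 0.57086598 -0.24716213  0.136     ]
0.141 [ 0.57036331 -0.24484167  0.141     ] [ 0.56631628 -0.25055994  0.141     ]
0.146 [ 0.57025924 -0.24381454  0.146     ] [ 0.56176658 -0.25395774  0.146     ]
yaw 1.313047160136236
```

```bash
python3 -m creep '[[-0.026,0.030,0,0,0,0.1436,0],[-0.052,0.060,0,0,0,0.2872,0],[-0.078,0.090,0,0,0,0.4308,0],[-0.104,0.120,0,0,0,0.5745,0],[-0.130,0.150,0,0,0,0.7181,0],[-0.156,0.180,0,0,0,0.8617,0],[-0.182,0.210,0,0,0,1.0053,0],[-0.208,0.240,0,0,0,1.149,0]]' 30
```

```text
time: 0.95
ee_pos: [0.3592, 0.2122, 0.2312]
tcp_rot: [180.0, -0.0, -0.3]
wrist_force: [1.2, 0.4, 0.8]
opening: 0.0003
```

```bash
python3 -m creep '[[0.02,0.043,0,0,0,0,0],[0.04,0.086,0,0,0,0,0],[0.06,0.129,0,0,0,0,0],[0.08,0.172,0,0,0,0,0],[0.10,0.215,0,0,0,0,0],[0.12,0.258,0,0,0,0,0],[0.14,0.301,0,0,0,0,0],[0.16,0.344,0,0,0,0,0]]' 
python3 -m creep '[[0.02,0.043,0,0,0,0,0],[0.035,0.070,0,0,0,0,0],[0.0415,0.088,0,0,0,0,0],[0.0415,0.088,0,0,0,0,0]]'
python3 - <<'E'
from h import *
o=bot.get_obs();print(o["ee_pos"],o["tcp_rot"],o["wrist_force"])
cv2.imwrite("pics/w1.png",optics.camera("wrist")[:,:,::-1])
E
```

```text
time: 1.75
ee_pos: [0.5193, -0.1323, 0.2311]
tcp_rot: [-180.0, 0.0, -0.0]
wrist_force: [1.1, 0.2, 1.3]
opening: 0.0
time: 2.15
ee_pos: [0.5607, -0.2204, 0.2298]
tcp_rot: [-180.0, 0.1, -0.1]
wrist_force: [-0.5, 0.3, -0.5]
opening: 0.0002
[ 0.56074131 -0.22035927  0.22981491] [-1.79978797e+02  1.03065016e-01 -1.37569645e-01] [-0.54303386  0.3020406  -0.50342009]
```

View pics/w1.png

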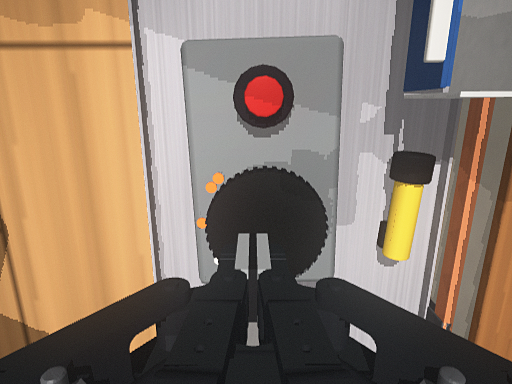

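Wrist view: button centre at (264,96), dial from column 206 to 329 with its top rim at row ~166. Next I'll check these against the triangulated points.

```bash
cat >> h.py <<'E'
from scipy.spatial.transform import Rotation as Ro
def watz(uv,z,pos,rpy):
    p=optics.camera_params("wrist");K=np.array(p["camera_matrix"]);M=np.array(p["mount"])
    R=Ro.from_euler("xyz",rpy,degrees=True).as_matrix()
    c=R@M[:3,3]+pos; d=R@M[:3,:3]@np.linalg.solve(K,[*uv,1.])
    return c+d*(z-c[2])/d[2]
E
python3 - <<'E'
from h import *
pos=np.array([.56074,-.22036,.22981]);r=[-179.979,.103,-.1376]
print("button",watz((264,96),.142,pos,r))
for uv in ((206,230),(329,230),(267,166)): print(watz(uv,.137,pos,r))
E
```

```text
button [ 0.56756505 -0.14843571  0.142     ]
[ 0.52370459 -0.24731865  0.137     ]
[ 0.61856978 -0.24740439  0.137     ]
[ 0.5702795  -0.19731914  0.137     ]
```

```bash
python3 -m creep '[[0,0,0.03,0,0,0,0],[0,0,0.06,0,0,0,0],[0,0,0.078,0,0,0,0],[0,0,0.084,0,0,0,0],[0,0,0.087,0,0,0,0],[0,0,0.087,0,0,0,0]]'
```

```text
time: 2.8
ee_pos: [0.5607, -0.2179, 0.1452]
tcp_rot: [180.0, -0.1, 0.0]
wrist_force: [0.1, 0.3, 1.0]
opening: -0.0
```

```bash
python3 -m creep '[[0,0,0.002,0,0,0,0],[0,0,0.004,0,0,0,0],[0,0,0.004,0,0,0,0]]'; python3 -m creep '[[0,0,0.001,0,0,0,0],[0,0,0.002,0,0,0,0],[0,0,0.002,0,0,0,0]]';  python3 -m creep '[[0,0,0.001,0,0,0,0],[0,0,0.002,0,0,0,0],[0,0,0.002,0,0,0,0]]'
```

```text
time: 3.1
ee_pos: [0.5606, -0.2183, 0.1405]
tcp_rot: [180.0, -0.0, -0.0]
wrist_force: [0.5, 0.1, 0.9]
opening: -0.0001
time: 3.4
ee_pos: [0.5605, -0.2183, 0.1384]
tcp_rot: [180.0, -0.0, -0.0]
wrist_force: [-0.2, 0.1, 1.6]
opening: -0.0
time: 3.7
ee_pos: [0.5606, -0.2182, 0.1367]
tcp_rot: [180.0, -0.0, 0.0]
wrist_force: [-0.7, 1.6, 4.7]
opening: -0.0001
```

```bash
python3 -m creep '[[0,0,0.0006,0,0,0,0],[0,0,0.0012,0,0,0,0],[0,0,0.0012,0,0,0,0]]' && python3 -m creep '[[0.0028,-0.0009,0,0,0,0,0],[0.0056,-0.0014,0,0,0,0,0],[0.0085,-0.0017,0,0,0,0,0],[0.0114,-0.0017,0,0,0,0,0],[0.0143,-0.0014,0,0,0,0,0],[0.0171,-0.0009,0,0,0,0,0],[0.0198,0,0,0,0,0,0],[0.0198,0,0,0,0,0,0]]'
python3 - <<'E'
from h import *
for n in("side","top"): cv2.imwrite(f"pics/{n}2.png",cv2.resize((optics.camera(n)[195:305,250:390] if n=="side" else optics.camera(n)[170:250,270:400])[:,:,::-1],None,fx=5,fy=5,interpolation=cv2.INTER_CUBIC))
E
```

```text
time: 4.0
ee_pos: [0.5606, -0.2182, 0.1359]
tcp_rot: [180.0, -0.1, 0.0]
wrist_force: [-0.6, 0.7, 7.5]
opening: 0.0
time: 4.8
ee_pos: [0.581, -0.2185, 0.136]
tcp_rot: [180.0, -0.1, -0.0]
wrist_force: [0.2, 0.2, 6.8]
opening: 0.0001
```

View pics/side2.png

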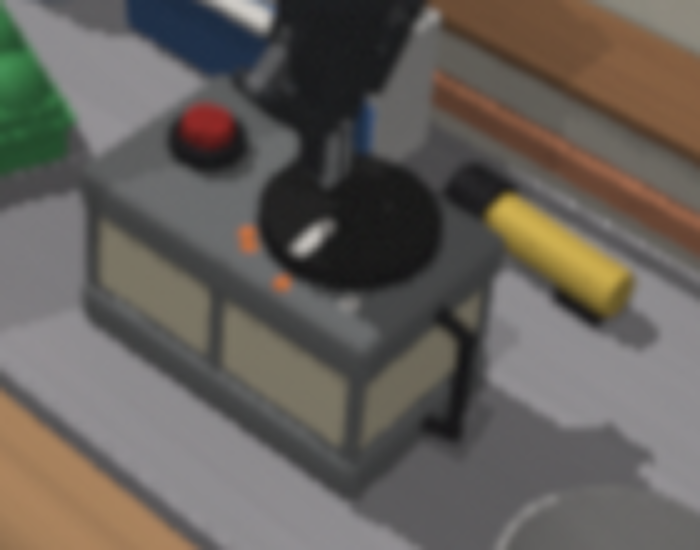

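View pics/top2.png

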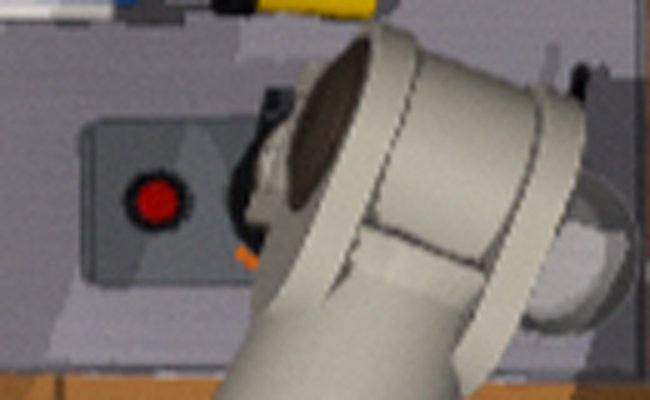

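The side view shows the line turned, running from about (331,226) to (292,252) in the crop, and the lantern hasn't moved. I'll work out the angle.

```bash
python3 - <<'E'
from h import *
S=lambda x,y:((x+.5)/5+250-.5,(y+.5)/5+195-.5)
def ang(a,b,z):
    A=atz("side",S(*a),z)[:2];B=atz("side",S(*b),z)[:2];v=B-A;return np.degrees(np.arctan2(v[1],v[0]))%360
a0=ang((351,222),(352,267),.137);a1=ang((331,226),(292,252),.1345)
c=np.array([.5705,-.2455])
print(a0,a1,"turned rad",np.radians(a0-a1))
for p,z in(((283,284),.12),((248,240),.12),((349,305),.12),((292,252),.1345)):
    v=atz("side",S(*p),z)[:2]-c;print(p,np.degrees(np.arctan2(v[1],v[0]))%360, np.hypot(*v))
E
```

```text
221.06028236296902 178.22246490963158 turned rad 0.7476609589290306
(283, 284) 183.92718830342938 0.05192890090748064
(248, 240) 143.03193971539918 0.05078228855741255
(349, 305) 222.50681394527624 0.053392214065323504
(292, 252) 181.27416277595685 0.043270613758202556
```

About 0.72 rad, which is in the middle of the low band. Next: lift straight up, move over the button and look.

```bash
python3 -m creep '[[0,0,-0.005,0,0,0,0],[0,0,-0.02,0,0,0,0],[0,0,-0.045,0,0,0,0],[-0.006,-0.03,-0.045,0,0,0,0],[-0.0125,-0.06,-0.045,0,0,0,0],[-0.0125,-0.070,-0.045,0,0,0,0],[-0.0125,-0.070,-0.045,0,0,0,0],[-0.0125,-0.070,-0.045,0,0,0,0]]'
python3 - <<'E'
from h import *
print(bot.get_obs()["ee_pos"])
cv2.imwrite("pics/side3.png",cv2.resize(optics.camera("side")[195:305,250:390][:,:,::-1],None,fx=5,fy=5,interpolation=cv2.INTER_CUBIC))
cv2.imwrite("pics/w3.png",optics.camera("wrist")[:,:,::-1])
E
```

```text
time: 5.7
ee_pos: [0.568, -0.1486, 0.1804]
tcp_rot: [180.0, -0.0, 0.0]
wrist_force: [0.1, 0.3, 0.0]
opening: -0.0
[ 0.56802315 -0.14864728  0.18037284]
```

View pics/side3.png

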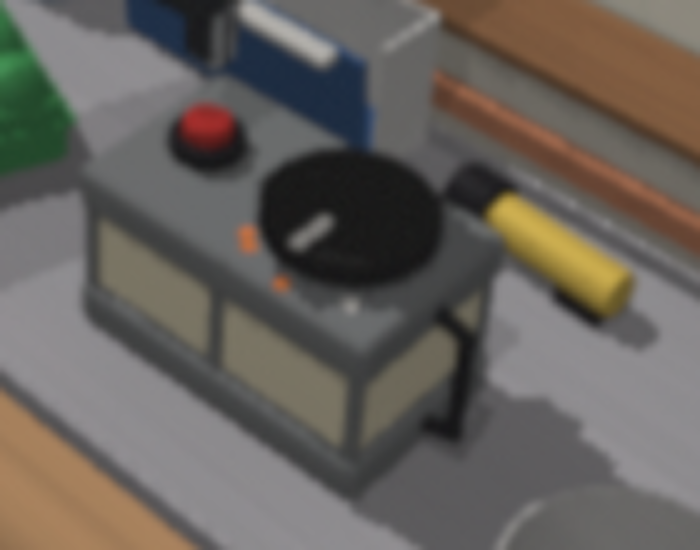

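View pics/w3.png

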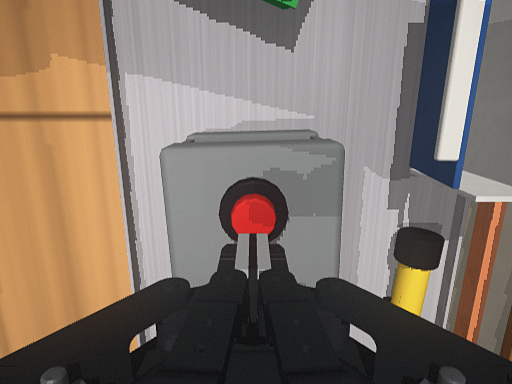

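The dial settled with its line towards the single orange dot, and the fingertips are centred over the button. Now pressing it.

```bash
python3 -m creep '[[0,0,0.015,0,0,0,0],[0,0,0.028,0,0,0,0],[0,0,0.034,0,0,0,0],[0,0,0.037,0,0,0,0],[0,0,0.037,0,0,0,0]]'; for i in 1; do python3 -m creep '[[0,0,0.001,0,0,0,0],[0,0,0.002,0,0,0,0],[0,0,0.003,0,0,0,0],[0,0,0.003,0,0,0,0]]'; done;  python3 -m creep '[[0,0,0.001,0,0,0,0],[0,0,0.002,0,0,0,0],[0,0,0.002,0,0,0,0]]'
```

```text
time: 6.3
ee_pos: [0.5676, -0.1484, 0.1427]
tcp_rot: [-180.0, 0.0, -0.0]
wrist_force: [0.1, 0.2, 0.1]
opening: 0.0
time: 6.7
ee_pos: [0.5678, -0.1482, 0.1401]
tcp_rot: [180.0, -0.0, 0.0]
wrist_force: [0.3, -1.4, 0.4]
opening: 0.0001
time: 7.0
ee_pos: [0.5678, -0.1482, 0.1382]
tcp_rot: [180.0, -0.0, 0.0]
wrist_force: [-0.9, 0.2, 2.5]
opening: -0.0002
```

```bash
python3 -m creep '[[0,0,0.001,0,0,0,0],[0,0,0.002,0,0,0,0],[0,0,0.002,0,0,0,0]]';  python3 -m creep '[[0,0,0.001,0,0,0,0],[0,0,0.002,0,0,0,0],[0,0,0.002,0,0,0,0]]'; python3 -m creep '[[0,0,0.0005,0,0,0,0],[0,0,0.001,0,0,0,0],[0,0,0.001,0,0,0,0]]'
```

```text
time: 7.3
ee_pos: [0.5678, -0.1482, 0.1361]
tcp_rot: [180.0, -0.0, -0.0]
wrist_force: [-0.2, 0.0, 3.8]
opening: -0.0002
time: 7.6
ee_pos: [0.5678, -0.1482, 0.1342]
tcp_rot: [180.0, -0.0, 0.0]
wrist_force: [-0.1, 0.4, 5.0]
opening: -0.0001
time: 7.9
ee_pos: [0.5679, -0.1482, 0.134]
tcp_rot: [180.0, -0.1, 0.0]
wrist_force: [-1.6, 0.0, 9.2]
opening: -0.0
```

```bash
python3 -m creep '[[0,0,0.0008,0,0,0,0],[0,0,0.0008,0,0,0,0],[0,0,0.0008,0,0,0,0]]'; python3 -m creep '[[0,0,-0.004,0,0,0,0],[0,0,-0.010,0,0,0,0],[0,0,-0.03,0,0,0,0],[0,0,-0.06,0,0,0,0],[0,0,-0.1,0,0,0,0],[0,-0.04,-0.12,0,0,0,0],[0,-0.08,-0.12,0,0,0,0],[0,-0.12,-0.12,0,0,0,0]]'; python3 -m creep '[[-0.02,-0.04,0,0,0,0,0],[-0.04,-0.08,0,0,0,0,0],[-0.06,-0.12,0,0,0,0,0],[-0.08,-0.16,0,0,0,0,0],[-0.08,-0.16,0,0,0,0,0],[-0.08,-0.16,0,0,0,0,0]]'
python3 - <<'E'
from h import *
print(bot.get_obs()["wrist_force"])
cv2.imwrite("pics/side4.png",cv2.resize(optics.camera("side")[195:305,250:390][:,:,::-1],None,fx=5,fy=5,interpolation=cv2.INTER_CUBIC))
cv2.imwrite("pics/top4.png",cv2.resize(optics.camera("top")[170:250,270:400][:,:,::-1],None,fx=6,fy=6,interpolation=cv2.INTER_CUBIC))
E
```

```text
time: 8.2
ee_pos: [0.5679, -0.1482, 0.1339]
tcp_rot: [180.0, -0.1, 0.0]
wrist_force: [-4.1, 1.8, 13.1]
opening: -0.0002
time: 9.0
ee_pos: [0.5679, -0.0273, 0.2527]
tcp_rot: [180.0, -0.0, -0.1]
wrist_force: [1.3, -0.5, -0.1]
opening: -0.0001
time: 9.6
ee_pos: [0.4874, 0.1325, 0.2522]
tcp_rot: [180.0, 0.0, 0.1]
wrist_force: [0.2, -1.0, -0.5]
opening: 0.0001
[ 0.18846208 -0.95080874 -0.4604696 ]
```

View pics/side4.png

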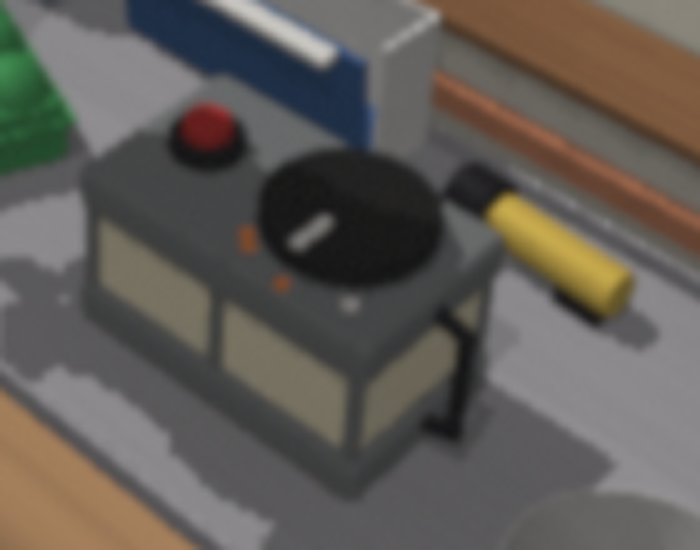

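View pics/top4.png

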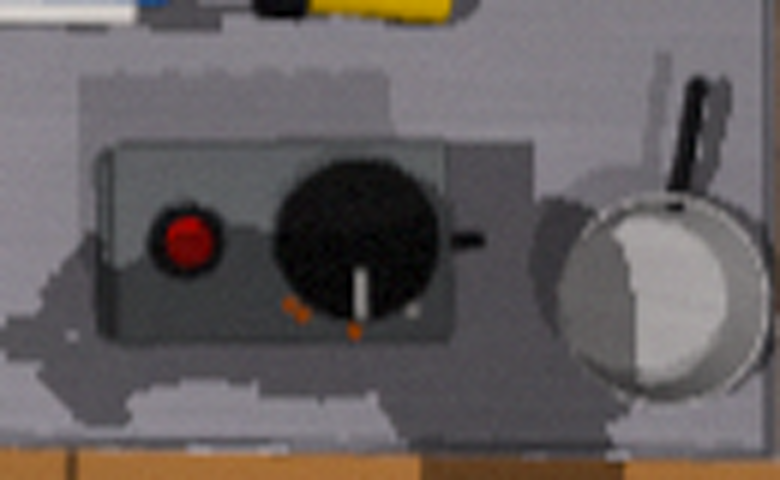

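The line is at the single orange dot, the button is up, and the lantern and pan are where they were, so I'm handing in.

```bash
python3 -c "
from workcell import bot
print(bot.job_done())"
```

```text
the job is handed in; nothing more can be done
None
```

I turned the dial one click clockwise from off to low, let go of it, then pressed the red button fully down and let it come back up. The job was handed in about 10 s into the 42 s limit.

- **Dial:** I swept the closed fingertips across it with about 7 N. The side camera put the turn at about 0.72 rad before release. In both views after release, the white line points at the single orange dot.
- **Button:** The force rose to 5 N over about 6 mm of travel. It then jumped to 13 N with almost no further movement, so the button reached its stop. In the last pictures it is back up.
- **Surroundings:** In the last close-up views, the lantern, the pan and the torch look unmoved. The arm ended well clear, with the wrist force reading about 1 N or less. The egg box, jar and mug were mostly outside those close-ups, so I did not recheck them, but the arm only passed well above that side of the tray.

No check failed or disagreed.

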